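Stamp the maker's mark on a turned chisel handle

ROBOT

A 6-joint arm with a two-finger parallel gripper is mounted at the origin on the work surface. World frame = base frame: x ahead of the robot, y to its left, z up, the work surface at z = 0. Lengths are in mm, angles in rad, forces in N, time in s.
With the tool pointing down it reaches from about 275 to 1000 mm from the base axis. Payload 8.4 kg.
Tool frame: the origin (TCP) lies between the finger pads; the fingertips stand 22 mm ahead of it and the grasp point (between the pads) lies 3 mm ahead of it; z points along the fingers, y is the line along which they close (so a half turn about z gives the same grasp; the last joint's range is limited). The gripper opens to 85 mm and grips with 20 to 120 N. Pads are 22 mm wide; open, the fingers measure 114 mm over their backs; the gripper's body (76 mm by 85 mm) begins 54 mm behind the grasp point. The pads swing forward as they close: fully open they stand 13 mm farther back than shut.
Start: joints at [-1.196, 0.353, 1.633, -0, 1.155, -0.002], TCP at [229.965, -581.157, 218.481] pointing down, gripper open.
Joint ranges: [-2.63, 2.63], [-0.92, 2.1], [0.06, 2.66], [-1.3, 4.44], [0, 2.69], [-3.02, 3.02]. Speed limits (rad/s): [2.22, 2.22, 2.79, 3.14, 3.14, 3.14].

INTERFACE

Orientations are given as [roll, pitch, yaw] about the fixed x, y, z axes, in that order (R = Rz(yaw) Ry(pitch) Rx(roll)).
In Python, from rig import r, grab_frame gives the robot as it stands.
- The arm moves only by the shell command python3 -m inch 'ROWS' [FORCE]. ROWS is JSON, a list of rows, each a list of 7 numbers: the turn, a rotation vector about the tool's x, y, z as a fraction of full scale, then the shift along the tool's x, y, z as a fraction of full scale, then the closure, from 0 (fully open) to 1 (shut). In form: [[rx, ry, rz, dx, dy, dz, fingers], ...]. A call has 1 to 8 rows; each row shifts and turns the commanded pose from where the row before left it, along the tool's axes as they then stand; what a row does not reach is not made up. Full scale, the value 1, is 2.5 cm for a shift and pi rad for a turn. A row lasts 1/12 s, in which the tool goes at most 41.7 mm and 7.16 degrees, less where a joint would pass 70% of its speed; a pose out of reach is approached as far as the arm can. A call with a number of a shift or a turn outside -1 to 1 is refused whole. A call with a gripper value outside its range is refused whole. The fingers move at their own pace and stop on an object; FORCE is the grip in N (left out, the last holds). Time passes only in rows, so rows that do not move let the fingers close. It gives the time, the measured TCP pose, the force, the opening and the grip force at its end, in the units of the state.
- r.sense(): the state, without advancing time (a new reading comes with each control period).
- grab_frame(name): name is "scene" or "side" or "wrist"; returns a dict with "pixels" (480x640x3 uint8, red, green, blue), "z_map" (480x640 float32, mm along the optical axis (not along the pixel's ray), 0 where there is no reading), "vertical_fov" (degrees; the focal length in pixels is half the picture's height over the tangent of half this angle, whatever the lens; pixels are square), "cx", "cy" (the principal point, pixels), "dist" ([k1, k2, p1, p2, k3] as OpenCV has them; the pictures are not rectified), "cam_to_world" (4x4, takes a point from camera to world coordinates). Camera axes: x right, y down, z forward; pixel columns grow to the right and rows downward; lengths in mm; the calibration is good to about 2 mm. A picture is of the moment at which its call begins.
- r.sign_off(): hands the job in; it is judged then, once.
The state is a dict: "clock": time; "qpos": joint angles; "qvel": joint speeds; "joint_efforts": joint torques, N m; "eef_pos": TCP position; "tcp_rot": TCP orientation; "contact_force": force on the tool from outside, world axes, zero at the start; "wrist_torque": the same for the moment, N m; "opening": opening from 0.0 (shut) to 1.0 (fully open); "grasp_force": force on a finger pad.
Only numpy, scipy, OpenCV 4.12 (cv2) and the standard library are available. Lean on these libraries where they do the work, as an engineer would, in place of code of your own. Each camera call takes 0.05 s, during which the arm holds its last target. There are 200 camera calls.

TASK

Stamp the maker's mark on the turned chisel handle. With the press uncocked, lay the handle in the press's trough, butt end under the die and close up against the end stop, and let go of it; then draw the ram back by its T-grip until the sear catches and holds it, let go, and trip the thumb lever so that the ram fires and strikes the handle. Leave the stamped handle lying in the trough as it was loaded, the ram down, and do not disturb the mallet, the chuck or the wax tin.

Things in the scene. Friction and masses are not known exactly. Their poses are not given: they have to be found in the camera images.
- chisel_handle: Turned beech chisel handle, 180 mm long, 0.12 kg, starting level in a wooden cradle. 34 mm across for 135 mm from its flat butt end, then a 20 mm taper and a brass ferrule 27 mm across, 25 mm long, at the other end. Origin on its axis at the balance point, 88 mm from the butt; its y axis runs along it towards the butt. Roll about y is of no account.
- butt (a point): Centre of the chisel handle's flat butt end face.
- cradle: Wooden cradle fixed to the bench: base 80 x 150 x 14 mm, two V-notched uprights, each 14 mm thick, at its y = +52 and -38 mm, carry the handle with its axis 75 mm above the bench (the V's arms end about there, 32 mm to either side). Open between the uprights down to the base. Origin: underside centre; y along the handle, towards its butt.
- trough (a point): Corner of the marking press's trough, under the die, 60 mm above the bench. The press is fixed and leans 30 degrees: z runs up along the ram (whose top leans towards the robot), x out and up along the anvil away from the fence, y level along the trough to the end stop. Anvil face z = 0, x up to 38 mm; fence face x = 0, 28 mm high. A handle lying in it has its axis at x = z = 17 mm.
- end_stop (a point): Middle of the end stop's face, at x = 17, y = 20, z = 17 mm in the trough's frame (same axes). A handle loaded close against it has its butt at y = 20 and its origin at y = -68 mm.
- outer_rest (a point): Second support of the trough, in line with the anvil, at x = 0, y = -104.5, z = 0 mm in the trough's frame. Supports: anvil from y = -24 to 20, outer rest from y = -112 to -97 mm. Between the two it is open down to the base plate, whose top is 16 mm above the bench: room for fingers that hold the handle there. The trough is open towards +x.
- die: Steel die (face 18 x 22 mm) and holder (28 mm across) at the ram's lower end, 20 mm high. Origin on the trough's corner when the ram is down; the die face is then at z = 42 mm, 8 mm over a loaded handle, which is therefore slid in under it along the anvil from +x. Above, about the ram's axis (x = 17, y = 0), the spring barrel, 44 mm across, spans z = 110 to 175 mm in the trough's frame.
- pull_grip: Black T-grip on top of the ram's stem: flat bar 18 mm thick (x), 100 mm wide (y, level), 28 mm high (z, along the ram, away from the die). Origin: its centre. Axes as the trough's, so it leans 30 degrees: grip it across the 18 mm with the hand leaning likewise, draw along +z. Ram down, it is at x = 17, y = 0, z = 232 mm in the trough's frame; barrel and sear beneath end at z = 195 mm.
- ram (a joint): Slide of the ram, m. 0: down, floating on its spring (pushed back either way). Positive: drawn back; the pull grows evenly to 19 N. Stops at -0.012 and 0.048. Past about 0.041 the sear drops into the stem's groove; let go, the ram then stands on the sear at about 0.039. Tripped, it flies down past 0, strikes the loaded handle at about -0.008 and settles at 0 within 1 s.
- trip_lever (a joint): Hinge of sear and thumb lever (one piece), rad; positive: tab pressed down. 0: ram down, nose riding on the stem. About -0.22: nose in the groove, ram caught, tab some 17 mm higher. Pressing the tab from there by about 17 to 24 mm with 5 to 7 N frees the ram; stop at 0.22, 34 mm. It springs back.
- thumb_tab (a point): Middle of the upper face of the steel thumb tab, 34 x 44 mm, at the outer end of the trip lever, 78 mm from its pivot, on the trough's +x side (away from the robot), about 0.22 m above the bench with the ram down. Nearly level, free above, pressed straight down. Moves with the lever.
- mallet: Bystander: dark turned carver's mallet standing on its head, 205 mm high, head 80 mm across. Origin at its foot.
- chuck: Bystander: steel four-jaw lathe chuck, 90 mm across, 60 mm high. Origin at its foot.
- wax_tin: Bystander: round wax tin, 83 mm across, 50 mm high. Origin at its foot.

How it is judged (in metres and radians):
On the way, in this order (a step that is already met when the one before it is completed fails the run):
1. with the ram down, the handle lies in the trough against the anvil and the fence, its butt within 3.5 mm of the end stop, and the fingers have let go of it (x of chisel_handle in the frame of trough between 0.0135 and 0.0205 m and z of chisel_handle in the frame of trough between 0.0135 and 0.0205 m and y of butt in the frame of trough between 0.0165 and 0.0225 m and angle between the y axis of chisel_handle and the y axis of trough, either way round below 0.06 rad and contact force between the fingers and chisel_handle below 0.3 N and value of joint ram below 0.01 m), for 0.3 s.
2. the ram is drawn back and held by the sear, the fingers off the T-grip, the handle still in place (x of chisel_handle in the frame of trough between 0.0135 and 0.0205 m and z of chisel_handle in the frame of trough between 0.0135 and 0.0205 m and y of butt in the frame of trough between 0.0165 and 0.0225 m and angle between the y axis of chisel_handle and the y axis of trough, either way round below 0.06 rad and value of joint ram above 0.035 m and value of joint trip_lever below -0.15 rad and contact force between the fingers and pull_grip below 0.3 N), for 0.3 s.
3. the ram fires, flying down at over 0.4 m/s onto the handle lying in place, the fingers off T-grip and handle (x of chisel_handle in the frame of trough between 0.0135 and 0.0205 m and z of chisel_handle in the frame of trough between 0.0135 and 0.0205 m and y of butt in the frame of trough between 0.0165 and 0.0225 m and angle between the y axis of chisel_handle and the y axis of trough, either way round below 0.06 rad and velocity of joint ram below -0.4 m/s and contact force between the fingers and pull_grip below 0.3 N and contact force between the fingers and chisel_handle below 0.3 N).
At the end, for the whole second after the job is handed in: The handle lies still in the trough, its axis within 3.5 mm of where it rests against anvil and fence, along the trough within 0.06 rad, its butt within 3.5 mm of the end stop; the ram is down at rest (within 6 mm of 0) and the trip lever back within 0.08 rad of 0 (x of chisel_handle in the frame of trough between 0.0135 and 0.0205 m and z of chisel_handle in the frame of trough between 0.0135 and 0.0205 m and y of butt in the frame of trough between 0.0165 and 0.0225 m and angle between the y axis of chisel_handle and the y axis of trough, either way round below 0.06 rad and value of joint ram between -0.006 and 0.006 m and value of joint trip_lever between -0.08 and 0.08 rad and linear speed of chisel_handle below 0.02 m/s); the robot touches nothing.
It fails at once if the mallet is shifted by more than 20 mm (distance of mallet from where it was at the start of the episode above 0.02 m).
It fails at once if the chuck is shifted by more than 20 mm (distance of chuck from where it was at the start of the episode above 0.02 m).
It fails at once if the wax tin is shifted by more than 20 mm (distance of wax_tin from where it was at the start of the episode above 0.02 m).
It also fails if it takes over 64 s, if anything falls off the work surface, if the arm or the gripper's body presses on something with over 40 N, if the wrist force passes 120 N, or if a joint passes its speed limit or range.

## Working session

There is one attempt and no reset: what is moved stays moved. The work goes in short steps, Python scripts to look and compute and a shell command to move; the robot and the scene stay as the last step left them, time stands still between calls to the robot, and variables do not carry over. Pictures are saved under pics/ and viewed, at most 14 in all, crops included, and the job is handed in when it is done.

```bash
ls; mkdir -p pics; cat > h.py <<'E'
import numpy as np, cv2
from rig import r, grab_frame
from scipy.spatial.transform import Rotation as R
def cloud(f):
    z=f["z_map"]; h,w=z.shape; fl=h/2/np.tan(np.radians(f["vertical_fov"])/2)
    K=np.array([[fl,0,f["cx"]],[0,fl,f["cy"]],[0,0,1]])
    u,v=np.meshgrid(np.arange(w),np.arange(h))
    p=cv2.undistortPoints(np.stack([u,v],-1).reshape(-1,1,2).astype(np.float64),K,np.array(f["dist"],float)).reshape(h,w,2)
    P=np.dstack([p*z[...,None],z]); M=np.array(f["cam_to_world"])
    W=P@M[:3,:3].T+M[:3,3]; W[z==0]=np.nan
    return W
def save(f,n): cv2.imwrite("pics/"+n,f["pixels"][...,::-1])
E
python3 - <<'E'
from h import *
for n in ("scene","side"):
    f=grab_frame(n); save(f,n+"0.png"); np.save(n+"0.npy",cloud(f)); print(n,np.round(f["cam_to_world"],2).tolist(),f["vertical_fov"])
s=r.sense(); print(s)
E
```

```text
pics
scene [[0.86, 0.43, -0.26, 992.17], [0.5, -0.74, 0.44, -548.73], [-0.01, -0.51, -0.86, 1376.0], [0.0, 0.0, 0.0, 1.0]] 42.06022937757404
side [[-0.97, -0.12, 0.2, 349.84], [-0.24, 0.54, -0.81, 1054.14], [-0.01, -0.83, -0.56, 859.12], [0.0, 0.0, 0.0, 1.0]] 49.6297785479333
{'clock': 0.1, 'qpos': array([-1.19638874e+00,  3.53564724e-01,  1.63409326e+00,  2.17193907e-05,
        1.15520215e+00, -2.40137361e-03]), 'qvel': array([-1.87754705e-04, -3.19645446e-03, -2.89918300e-03,  8.28887485e-04,
        1.76118388e-03, -8.44892701e-05]), 'joint_efforts': array([-1.08881042e-03, -6.06360769e+01, -3.42819893e+01, -5.10222196e-05,
        3.81399470e-03, -1.73380857e-05]), 'eef_pos': array([ 229.80826029, -580.71855455,  217.83127957]), 'tcp_rot': array([-3.14032522e+00, -2.29030854e-05,  3.76800169e-01]), 'contact_force': array([ 0.32866974, -0.03286767, -0.46320784]), 'wrist_torque': array([ 0.0131396 ,  0.03971307, -0.04392255]), 'grasp_force': 0.0, 'opening': 1.0009094789460893}
```

View pics/scene0.png

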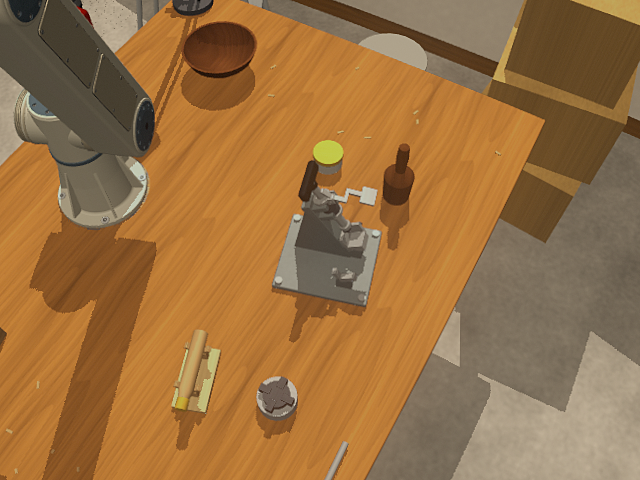

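View pics/side0.png

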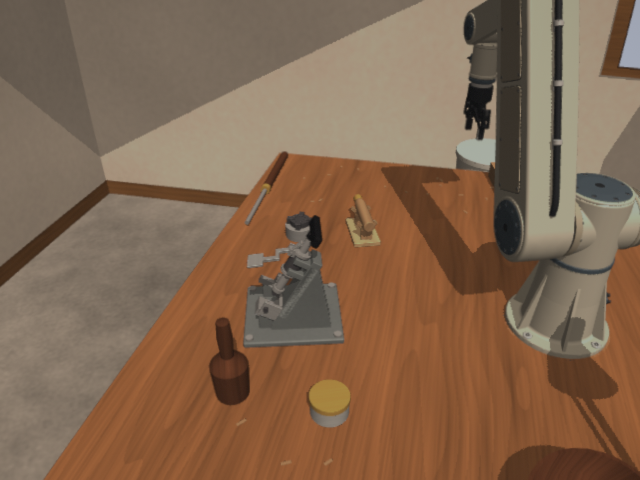

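The scene view shows the handle in its cradle, with the butt near (200,335) and the ferrule near (182,405). The press is at about (330,240), with the T-grip at (309,180), the tab at (368,196) and the outer rest at (345,278). In the side view the handle is at (362,215), and the mallet (230,370) and tin (330,402) lie beyond the press.

```bash
python3 - <<'E'
from h import *
for n,boxes in (("scene",dict(handle=(165,320,225,415),tab=(358,184,382,208),grip=(296,155,322,205),plate=(265,205,390,310),chuck=(250,370,300,420),tin=(308,138,348,178),mallet=(378,140,418,208))),("side",dict(handle=(345,190,385,250),tab=(243,250,268,272),grip=(305,210,325,250),plate=(235,275,350,345),mallet=(205,315,255,405)))):
    W=np.load(n+"0.npy"); im=cv2.imread(f"pics/{n}0.png").astype(int)
    for k,(a,b,c,d) in boxes.items():
        P=W[b:d,a:c].reshape(-1,3); C=im[b:d,a:c].reshape(-1,3); ok=~np.isnan(P[:,0])
        P,C=P[ok],C[ok]
        if k=="handle": m=(P[:,2]>66)&(P[:,2]<110)
        elif k=="tab": m=(P[:,2]>180)
        elif k=="grip": m=(C.max(1)<70)&(P[:,2]>150)
        elif k=="plate": m=(P[:,2]>12)&(P[:,2]<20)
        else: m=P[:,2]>20
        Q=P[m]; 
        if len(Q)<5: print(n,k,len(Q));continue
        rect=cv2.minAreaRect(Q[:,:2].astype(np.float32))
        u,s,v=np.linalg.svd(Q-Q.mean(0),full_matrices=False)
        print(n,k,len(Q),"mean",Q.mean(0).round(1),"min",Q.min(0).round(),"max",Q.max(0).round(),"rect",np.round(rect[0],1),np.round(rect[1],1),round(rect[2],2),"dir",v[0].round(3),v[2].round(3))
E
```

```text
scene handle 1367 mean [ 539.9 -305.2   86. ] min [ 486. -394.   66.] max [ 582. -217.  100.] rect [ 538.1 -305.2] [ 61.6 183.1] 22.19 dir [ 0.351 -0.936 -0.013] [-0.178 -0.054 -0.982]
scene tab 282 mean [695.3 197.4 220.3] min [671. 173. 210.] max [719. 223. 229.] rect [692.3 198. ] [42.  47.6] 16.62 dir [ 0.307 -0.952 -0.001] [-0.083 -0.026 -0.996]
scene grip 396 mean [581.2 129.9 277. ] min [554.  87. 253.] max [600. 185. 289.] rect [580.7 134.7] [ 30.5 100.9] 16.9 dir [ 0.284 -0.959 -0.015] [0.573 0.157 0.804]
scene plate 3641 mean [651.4  85.2  16. ] min [503. -18.  12.] max [784. 252.  20.] rect [643.  115.4] [235.6 216.8] 17.05 dir [ 0.916  0.401 -0.   ] [-0.     0.001 -1.   ]
scene chuck 1385 mean [ 725.2 -256.9   50.6] min [ 677. -298.   20.] max [ 767. -208.   68.] rect [ 721.9 -254. ] [90.  88.7] 7.33 dir [ 0.856  0.517 -0.022] [ 0.107 -0.136  0.985]
scene tin 913 mean [509.3 338.8  87.8] min [450. 135.  20.] max [583. 426. 289.] rect [541.2 287.9] [ 81.5 304.1] 27.41 dir [ 0.239 -0.667  0.706] [-0.197 -0.745 -0.638]
scene mallet 1222 mean [705.2 363.9 104. ] min [660. 336
[... 275 characters left out ...]
 [-0.145 -0.081 -0.986]
side tab 239 mean [691.3 203.5 219.6] min [667. 176. 213.] max [716. 229. 224.] rect [689.4 200.4] [43.5 47.5] 19.69 dir [ 0.384 -0.923  0.016] [-0.081 -0.051 -0.995]
side grip 352 mean [573.7 152.1 275.7] min [553.  94. 254.] max [599. 190. 285.] rect [578.9 143.1] [30.7 97.1] 16.38 dir [-0.289  0.955 -0.064] [0.627 0.24  0.741]
side plate 2440 mean [631.6 157.8  15.4] min [499. -16.  12.] max [779. 255.  20.] rect [640.  119.5] [233.1 220.2] 16.69 dir [ 0.972  0.237 -0.   ] [-0.    -0.002 -1.   ]
side mallet 2166 mean [690.7 398.4  99.8] min [658. 229.  20.] max [737. 425. 206.] rect [714.2 330.8] [ 78.6 193.6] 17.02 dir [ 0.067 -0.109  0.992] [-0.966  0.241  0.092]
```

```bash
python3 - <<'E'
from h import *
for n,(a,b,c,d) in (("scene",(165,320,225,415)),("side",(345,185,385,250))):
    W=np.load(n+"0.npy"); P=W[b:d,a:c].reshape(-1,3); P=P[P[:,2]>82]
    v=cv2.fitLine(P[:,:2].astype(np.float32),cv2.DIST_HUBER,0,.01,.01).ravel()
    ax=v[:2]*np.sign(v[1]); s=(P[:,:2]-v[2:])@ax; e=np.percentile(s,[.5,99.5])
    print(n,len(P),"yaw-from-y",np.degrees(np.arctan2(-ax[0],ax[1])),"ferr",v[2:]+e[0]*ax,"butt",v[2:]+e[1]*ax,"origin",v[2:]+(e[1]-88)*ax,"z",np.percentile(P[:,2],[50,95]))
E
python3 -m inch '[[0,0,-0.039,0,0,0,0],[0,0,-0.039,0,0,0,0],[0,0,-0.039,0,0,0,0],[0,0,-0.039,0,0,0,0],[0,0,-0.039,0,0,0,0],[0,0,-0.039,0,0,0,0],[0,0,-0.039,0,0,0,0],[0,0,-0.039,0,0,0,0]]'
python3 -m inch '[[0,0,-0.039,0,0,0,0],[0,0,-0.039,0,0,0,0],[0,0,-0.039,0,0,0,0],[0,0,-0.039,0,0,0,0],[0,0,-0.024,0,0,0,0],[0,0,0,0,0,0,0]]'
```

```text
scene 1048 yaw-from-y 20.508268 ferr [ 570.57368914 -389.73694625] butt [ 507.69198773 -221.62616359] origin [ 538.52213404 -304.04887019] z [89.38509198 94.92300462]
side 282 yaw-from-y 21.079252 ferr [ 571.16534311 -385.45614084] butt [ 504.65992381 -212.91732212] origin [ 536.30991199 -295.02869936] z [88.47597682 92.95628568]
clock: 0.77
eef_pos: [229.9, -580.9, 218.0]
tcp_rot: [-3.141, -0.001, 1.363]
contact_force: [0.1, 0.3, -0.2]
opening: 1.001
grasp_force: 0.0
clock: 1.27
eef_pos: [229.9, -580.9, 218.1]
tcp_rot: [-3.142, -0.001, 1.926]
contact_force: [-0.2, 0.0, -0.1]
opening: 1.001
grasp_force: 0.0
```

```bash

python3 -m inch '[[0,0,0,0.39,0.965,0,0],[0,0,0,0.39,0.965,0,0],[0,0,0,0.39,0.965,0,0],[0,0,0,0.39,0.965,0,0],[0,0,0,0.39,0.965,0,0],[0,0,0,0.39,0.965,0,0],[0,0,0,0.39,0.965,0,0],[0,0,0,0.39,0.965,0,0]]' >/dev/null
python3 -m inch '[[0,0,0,0.39,0.965,0,0],[0,0,0,0.39,0.965,0,0],[0,0,0,0.39,0.965,0,0],[0,0,0,0.39,0.965,0,0],[0,0,0,0.39,0.965,0,0],[0,0,0,0.39,0.965,0,0],[0,0,0,0.39,0.965,0,0],[0,0,0,0.39,0.965,0,0]]'
python3 - <<'E'
from h import *
f=grab_frame("wrist"); save(f,"w1.png"); W=cloud(f); np.save("w1.npy",W); print(np.round(f["cam_to_world"],2).tolist())
P=W.reshape(-1,3); P=P[(P[:,2]>84)&(P[:,2]<97)&(abs(P[:,0]-537)<60)]
v=cv2.fitLine(P[:,:2].astype(np.float32),cv2.DIST_HUBER,0,.01,.01).ravel()
ax=v[:2]*np.sign(v[1]); s=(P[:,:2]-v[2:])@ax; e=np.percentile(s,[.5,99.5])
print(len(P),"yaw",np.degrees(np.arctan2(-ax[0],ax[1])),"ferr",v[2:]+e[0]*ax,"butt",v[2:]+e[1]*ax,"origin",v[2:]+(e[1]-88)*ax,np.percentile(P[:,2],[50,95]))
E
```

```text
clock: 2.6
eef_pos: [539.3, -300.7, 218.3]
tcp_rot: [-3.141, -0.0, 1.919]
contact_force: [0.1, 0.2, -0.0]
opening: 0.999
grasp_force: 0.0
[[0.94, 0.33, 0.1, 513.85], [0.34, -0.9, -0.28, -231.04], [-0.0, 0.29, -0.96, 373.3], [0.0, 0.0, 0.0, 1.0]]
6087 yaw 20.674465 ferr [ 567.14563705 -389.73387667] butt [ 504.52265546 -223.78334733] origin [ 535.59175512 -306.11627695] [89.34984269 91.93580782]
```

View pics/w1.png

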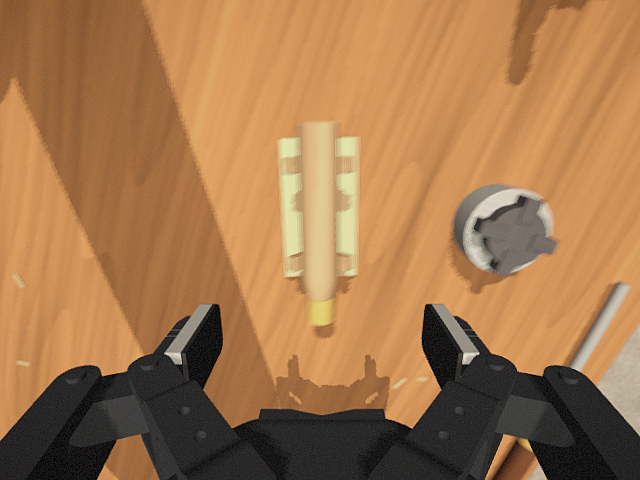

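The wrist view shows the handle running from (318,122) at the butt to (320,325) at the ferrule. It is almost midway between the fingers, and the uprights are at rows 163 and 265. I'll go down between the uprights and grasp it.

```bash

python3 -m inch '[[0,0,-0.004,-0.1,-0.17,0.9,0],[0,0,0,0,0,0.95,0],[0,0,0,0,0,0.95,0],[0,0,0,0,0,0.95,0],[0,0,0,0,0,0.95,0],[0,0,0,0,0,0.94,0],[0,0,0,0,0,0,0],[0,0,0,0,0,0,0]]'
python3 -m inch '[[0,0,0,0,0,0,1],[0,0,0,0,0,0,1],[0,0,0,0,0,0,1],[0,0,0,0,0,0,1],[0,0,0,0,0,0,1],[0,0,0,0,0,0,1],[0,0,0,0,0,0,1],[0,0,0,0,0,0,1]]' 40
python3 -m inch '[[0,0,0,0,0,-0.4,1],[0,0,0,0,0,-1,1],[0,0,0,0,0,-1,1],[0,0,0,0,0,-1,1],[0,0,0,0,0,-1,1],[0,0,0,0,0,-1,1],[0,0,0,0,0,-1,1],[0,0,0,0,0,-1,1]]'
```

```text
clock: 3.32
eef_pos: [534.5, -305.1, 76.5]
tcp_rot: [-3.14, -0.002, 1.933]
contact_force: [0.7, -1.0, 1.1]
opening: 1.001
grasp_force: 0.0
clock: 3.98
eef_pos: [536.5, -306.2, 79.1]
tcp_rot: [3.14, 0.002, 1.935]
contact_force: [-0.7, 0.7, 9.9]
opening: 0.004
grasp_force: 4.6
clock: 4.65
eef_pos: [535.2, -305.4, 264.3]
tcp_rot: [3.142, 0.0, 1.935]
contact_force: [0.4, -0.6, -0.5]
opening: 0.001
grasp_force: 0.0
```

The fingers shut on nothing, so I need to look before going on.

```bash
python3 -m inch '[[0,0,0,0,0,0,0],[0,0,0,0,0,0,0],[0,0,0,0,0,0,0],[0,0,0,0,0,0,0]]'
python3 - <<'E'
from h import *
a=grab_frame("wrist"); save(a,"w2.png")
b=grab_frame("scene"); c=grab_frame("side")
for n,f in (("scene1",b),("side1",c)): np.save(n+".npy",cloud(f)); save(f,n+".png")
cv2.imwrite("pics/m2.png",np.hstack([cv2.resize(a["pixels"][...,::-1],(420,315)),cv2.resize(b["pixels"][270:480,100:380,::-1],(380,285)).__class__(cv2.copyMakeBorder(cv2.resize(b["pixels"][270:480,100:380,::-1],(380,285)),0,30,0,0,0).shape) if 0 else cv2.copyMakeBorder(cv2.resize(b["pixels"][270:480,100:380,::-1],(380,285)),0,30,0,0,cv2.BORDER_CONSTANT)]))
E
```

```text
clock: 4.98
eef_pos: [534.7, -305.1, 261.2]
tcp_rot: [-3.14, -0.002, 1.935]
contact_force: [0.3, 0.4, 0.0]
opening: 0.564
grasp_force: 0.0
```

View pics/m2.png

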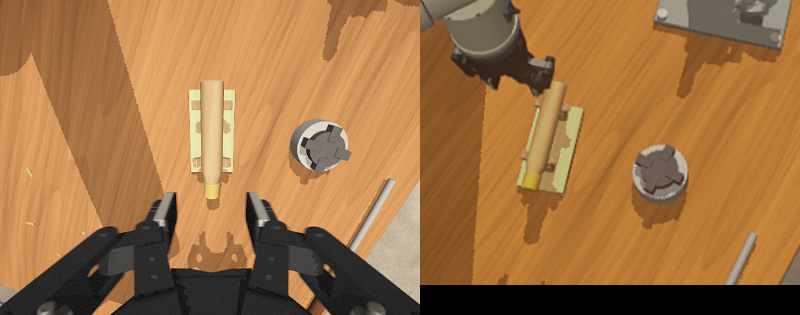

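The handle still lies in the cradle: butt at about (212,82) and ferrule at (212,190) in the left crop. I'll check whether it shifted and where the fingertips really are relative to the TCP.

```bash
python3 -m inch '[[0,0,0,0,0,0,1],[0,0,0,0,0,0,1],[0,0,0,0,0,0,1],[0,0,0,0,0,0,1],[0,0,0,0,0,0,1],[0,0,0,0,0,0,1],[0,0,0,0,0,0,1],[0,0,0,0,0,0,1]]'
python3 - <<'E'
from h import *
def ax(P,t):
    P=P[(P[:,2]>84)&(P[:,2]<97)&(abs(P[:,0]-537)<60)&(abs(P[:,1]+300)<110)]
    v=cv2.fitLine(P[:,:2].astype(np.float32),cv2.DIST_HUBER,0,.01,.01).ravel()
    a=v[:2]*np.sign(v[1]); s=(P[:,:2]-v[2:])@a; e=np.percentile(s,[.5,99.5])
    print(t,np.degrees(np.arctan2(-a[0],a[1])),"ferr",v[2:]+e[0]*a,"butt",v[2:]+e[1]*a,np.percentile(P[:,2],[50,95]))
f=grab_frame("wrist"); save(f,"w3.png"); W=cloud(f)
ax(W.reshape(-1,3),"wrist")
for n in("scene0","scene1"): ax(np.load(n+".npy").reshape(-1,3),n)
s=r.sense(); T=R.from_euler("xyz",s["tcp_rot"]).as_matrix()
L=(W-s["eef_pos"])@T
print(s["eef_pos"],s["opening"])
# gripper points in tool frame
G=L.reshape(-1,3); m=(abs(G[:,1])<60)&(abs(G[:,0])<60)&(G[:,2]>-60)&(G[:,2]<60); G=G[m]
for y0 in range(-45,46,10):
    k=abs(G[:,1]-y0)<5
    if k.any(): print(y0,k.sum(),"zmax",np.percentile(G[k,2],[50,99]),"x",np.percentile(G[k,0],[1,99]))
E
```

```text
clock: 5.8
eef_pos: [535.5, -305.6, 262.5]
tcp_rot: [3.142, -0.0, 1.935]
contact_force: [0.7, -0.7, -0.8]
opening: -0.0
grasp_force: 0.0
wrist 20.821909 ferr [ 563.23067842 -378.2045044 ] butt [ 504.44694068 -223.63331018] [89.44807845 91.96841897]
scene0 20.733877 ferr [ 570.51655808 -389.5940957 ] butt [ 507.05847774 -221.95698748] [89.67968104 94.84724485]
scene1 20.26708 ferr [ 570.55846339 -390.22136289] butt [ 508.48660783 -222.12258255] [89.57309492 94.74113793]
[ 535.49711722 -305.54465222  262.52211805] -0.002333461558815727
-35 9 zmax [-59.54059993 -58.7907152 ] x [10.74436565 11.13069102]
-25 109 zmax [-58.34243999 -54.8936138 ] x [ 5.73265262 11.89384315]
-15 567 zmax [-43.23590684 -19.51392913] x [ 5.36380136 12.25379356]
-5 1723 zmax [-47.46343464 -17.89520691] x [-10.77833545  12.80843346]
5 1607 zmax [-46.54221791 -17.88448161] x [-10.58704127  12.81846774]
15 516 zmax [-52.86889483 -20.29576706] x [ 5.42651909 11.50255821]
25 103 zmax [-58.48335393 -55.7162999 ] x [ 5.70383337 11.88236292]
35 6 zmax [-59.32068927 -57.86665212] x [10.49854131 11.27939061]
```

View pics/w3.png

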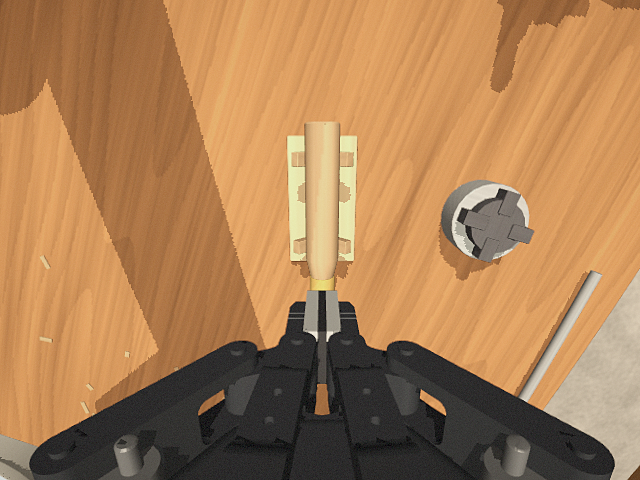

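This view settles it. The closed fingertips at (320,295) measure 18 mm behind the reported TCP, not 22 mm ahead. The reported TCP therefore lies about 40 mm beyond the real one along tool z, which is why the fingers closed over the top of the handle. I'll go 40 mm deeper.

```bash

python3 -m inch '[[0,0,0,0,0,0,0],[0,0,0,0,0,0,0],[0,0,0,0,0,0,0],[0,0,0,0,0,0.9,0],[0,0,0,0,0,0.9,0],[0,0,0,0,0,0.9,0],[0,0,0,0,0,0.9,0],[0,0,0,0,0,0.9,0]]'
python3 -m inch '[[0,0,0,0,0,0.9,0],[0,0,0,0,0,0.9,0],[0,0,0,0,0,0.9,0],[0,0,0,0,0,0.9,0],[0,0,0,0,0,0.8,0],[0,0,0,0,0,0,0]]'
python3 -m inch '[[0,0,0,0,0,0,1],[0,0,0,0,0,0,1],[0,0,0,0,0,0,1],[0,0,0,0,0,0,1],[0,0,0,0,0,0,1],[0,0,0,0,0,0,1],[0,0,0,0,0,0,1],[0,0,0,0,0,0,1]]' 40
```

```text
clock: 6.52
eef_pos: [535.5, -305.6, 149.1]
tcp_rot: [3.141, 0.0, 1.935]
contact_force: [-0.1, -0.1, -0.4]
opening: 1.0
grasp_force: 0.0
clock: 7.02
eef_pos: [533.1, -304.2, 36.2]
tcp_rot: [-3.138, -0.005, 1.935]
contact_force: [-0.6, 1.0, -0.4]
opening: 0.999
grasp_force: 0.0
clock: 7.68
eef_pos: [536.0, -306.2, 41.5]
tcp_rot: [3.141, 0.002, 1.935]
contact_force: [-2.7, -0.5, 6.3]
opening: 0.384
grasp_force: 39.1
```

```bash
cat >> h.py <<'E'
def log():
    s=r.sense(); open("log.txt","a").write(repr([*map(float,s["qpos"]),*map(float,s["eef_pos"]),*map(float,s["tcp_rot"])])+"\n"); return s
E
python3 -c "from h import *;log()"
python3 -m inch '[[0,0,0,0,0,-0.3,1],[0,0,0,0,0,-0.8,1],[0,0,0,0,0,-1,1],[0,0,0,0,0,-1,1],[0,0,0,0,0,-1,1],[0,0,0,0,0,-1,1],[0,0,0,0,0,-1,1],[0,0,0,0,0,-0.4,1]]'
python3 - <<'E'
from h import *
s=log(); f=grab_frame("wrist"); save(f,"w4.png"); W=cloud(f)
T=R.from_euler("xyz",s["tcp_rot"]).as_matrix(); L=(W-s["eef_pos"])@T
np.save("L4.npy",L); print(s["qpos"].round(3),s["eef_pos"])
im=f["pixels"].astype(int)
m=(abs(L[...,1])<22)&(L[...,2]>-70)&(L[...,2]<0)&(im[...,0]>im[...,2]+40)
P=L[m]; print(m.sum(),np.percentile(P,[1,50,99],axis=0).round(1)); v=cv2.fitLine(P.astype(np.float32),cv2.DIST_HUBER,0,.01,.01).ravel(); print(v.round(3))
E
```

```text
clock: 8.35
eef_pos: [536.9, -306.3, 206.9]
tcp_rot: [3.138, 0.004, 1.935]
contact_force: [-0.4, -1.3, -0.3]
opening: 0.383
grasp_force: 40.0
[-0.521  0.35   1.664  0.     1.121 -0.885] [ 536.89296761 -306.31952189  206.93185887]
29629 [[-25.7 -16.2 -50.7]
 [ 43.6  -0.1 -47.9]
 [ 88.2  15.9 -35.4]]
[ 1.0000e+00  1.1000e-02 -2.0000e-03  3.9332e+01 -8.0100e-01 -4.8452e+01]
```

View pics/w4.png

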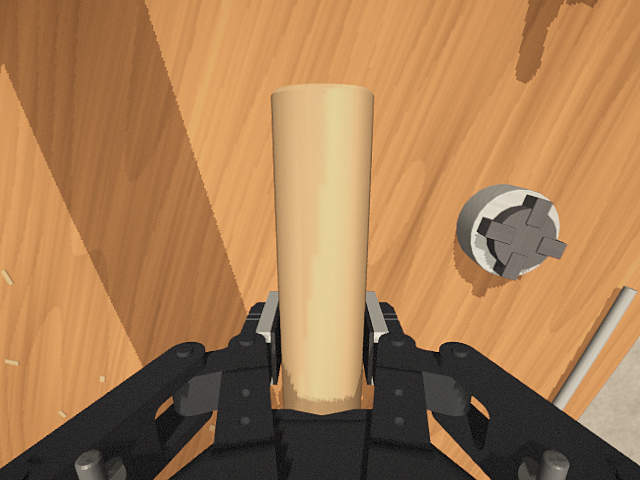

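The handle is in the hand, with its butt at about (323,88) at tool x ≈ +88.5 and its axis about 33.5 mm behind the reported TCP. The wrist camera hangs on the butt side, so a vertical hand would bring it up against the press lever. I'll lean the hand outward and come in from the open side.

```bash

python3 -m inch '[[0,0,0.022,0,0,0,1],[0,0,0,0.556,0.942,0.23,1],[0,0,0,0.556,0.942,0.23,1],[0,0,0,0.556,0.942,0.23,1],[0,0,0,0.556,0.942,0.23,1],[0,0,0,0.556,0.942,0.23,1],[0,0,0,0.556,0.942,0.23,1],[0,0,0,0.556,0.942,0.23,1]]' >/dev/null
python3 -m inch '[[0,0,0,0.556,0.942,0.23,1],[0,0,0,0.556,0.942,0.23,1],[0,0,0,0.556,0.942,0.23,1],[0,0,0,0.556,0.942,0.23,1],[0,0,0,0.556,0.942,0.23,1],[0,0,0,0.556,0.942,0.23,1],[0,0,0,0.556,0.942,0.23,1],[0,0,0,0,0,0,1]]'
python3 -c "from h import *;print(log()['qpos'].round(3))"
python3 -m inch '[[0.036,0,0,0,0,0,1],[0.036,0,0,0,0,0,1],[0.036,0,0,0,0,0,1],[0.036,0,0,0,0,0,1],[0,0,0,0,0,0,1]]'
python3 - <<'E'
from h import *
s=log();print(s['qpos'].round(3))
f=grab_frame("wrist"); save(f,"w5.png"); np.save("w5.npy",cloud(f))
L=np.array([eval(l) for l in open("log.txt")]+[[-1.19638874,.353564724,1.63409326,0,1.15520215,-.0024,229.808,-580.7186,217.831,0,0,0]])
s=L[:,1:3].copy(); s[:,1]+=s[:,0]; t=s[:,1]+L[:,4]
rr=np.hypot(L[:,6],L[:,7]); n=len(L);O=np.zeros(n);I=np.ones(n)
# q4~0: planar. unknown r0,h,a,b,e(elbow offs),L
A=np.vstack([np.c_[I,O,np.sin(s[:,0]),np.sin(s[:,1]),np.cos(s[:,1]),np.sin(t)],np.c_[O,I,np.cos(s[:,0]),np.cos(s[:,1]),-np.sin(s[:,1]),np.cos(t)]])
x,res,rk,sv=np.linalg.lstsq(A,np.r_[rr,L[:,8]],rcond=None); print(x.round(1),rk,sv.round(3),(A@x-np.r_[rr,L[:,8]]).round(1))
E
```

```text
clock: 9.73
eef_pos: [795.6, -18.9, 118.6]
tcp_rot: [-3.141, -0.002, 1.869]
contact_force: [-1.4, -0.3, -1.7]
opening: 0.383
grasp_force: 40.2
[-0.026  0.704  1.282  0.002  1.157 -0.325]
clock: 10.15
eef_pos: [792.9, -22.2, 113.5]
tcp_rot: [-2.674, -0.003, 1.867]
contact_force: [-0.0, 0.5, -4.7]
opening: 0.383
grasp_force: 40.3
[ 0.023  1.002  0.798 -0.122  1.794 -0.273]
[ -1.9 291.7 565.3 497.4  57.3 350. ] 6 [4.353 3.241 0.614 0.345 0.196 0.12 ] [-0.3  0.4 -0.4 -0.2  0.5 -0.5  0.3  0.9 -1.   0.3]
```

```bash

python3 -m inch '[[0.0225,0,0,0,0,0,1],[0.0225,0,0,0,0,0,1],[0,0,0,0,0,0,1]]'
cat >> h.py <<'E'
yaw=np.radians(16.9); EX=np.array([np.cos(yaw),np.sin(yaw),0]);EY=np.array([-np.sin(yaw),np.cos(yaw),0]);EZ=np.array([0,0,1.])
RT=np.c_[EX*np.cos(np.pi/6)+EZ*.5,EY,-.5*EX+EZ*np.cos(np.pi/6)]
T0=np.array([677,168,60.])
E
python3 - <<'E'
from h import *
s=log(); print(s['qpos'].round(3),s["eef_pos"],s["tcp_rot"])
f=grab_frame("wrist"); save(f,"w6.png"); W=cloud(f); np.save("w6.npy",W)
Q=((W-T0)@RT).reshape(-1,3)
m=(abs(Q[:,0]-17)<60)&(Q[:,1]>-125)&(Q[:,1]<45)&(abs(Q[:,2])<60); print(m.sum())
Z=Q[m]; np.save("Q6.npy",Q)
for nm,c in (("anvil",(Z[:,1]>-22)&(Z[:,1]<18)&(Z[:,0]>8)&(Z[:,0]<34)&(abs(Z[:,2])<12)),("orest",(Z[:,1]>-111)&(Z[:,1]<-98)&(Z[:,0]>8)&(Z[:,0]<34)&(abs(Z[:,2])<12)),("fence",(abs(Z[:,0])<8)&(Z[:,2]>6)&(Z[:,2]<25))):
    P=Z[c]; print(nm,len(P), np.percentile(P,[2,50,98],axis=0).round(1).tolist() if len(P) else "")
E
```

```text
clock: 10.45
eef_pos: [793.5, -23.4, 118.5]
tcp_rot: [-2.544, -0.001, 1.867]
contact_force: [0.4, 0.3, -3.4]
opening: 0.382
grasp_force: 40.5
[ 0.034  1.104  0.629 -0.159  1.986 -0.284] [793.51108524 -23.41277516 118.48595961] [-2.54352819e+00 -1.34473006e-03  1.86653344e+00]
9102
anvil 0 
orest 896 [[9.2, -110.8, -11.7], [30.9, -105.1, -0.1], [32.7, -99.5, 2.7]]
fence 713 [[-5.9, -113.7, 6.5], [-4.4, -106.0, 16.4], [-3.1, -99.2, 24.6]]
```

View pics/w6.png

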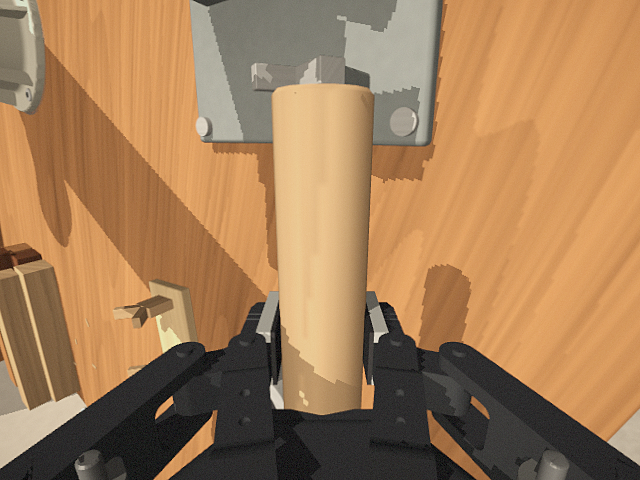

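The view shows the outer rest at about (300,70), just ahead of the butt at (323,90). Its fence face measures about 4 mm nearer the robot than I assumed. I'll move 70 mm along the trough and measure both supports from there.

```bash

python3 -m inch '[[0,0,0,0.9,0,0,1],[0,0,0,0.95,0,0,1],[0,0,0,0.95,0,0,1],[0,0,0,0,0,0,1]]'
python3 - <<'E'
from h import *
s=log(); print(s['qpos'].round(3),s["eef_pos"],s["tcp_rot"])
f=grab_frame("wrist"); save(f,"w7.png"); W=cloud(f); np.save("w7.npy",W)
Q=((W-T0)@RT).reshape(-1,3)
def sh(Z):
  for nm,c,i in (("anvil",(Z[:,1]>-26)&(Z[:,1]<18)&(Z[:,0]>3)&(Z[:,0]<32)&(abs(Z[:,2])<8),2),("anv fence",(Z[:,1]>-30)&(Z[:,1]<18)&(abs(Z[:,0])<9)&(Z[:,2]>7)&(Z[:,2]<25),0),("orest",(Z[:,1]>-116)&(Z[:,1]<-95)&(Z[:,0]>3)&(Z[:,0]<32)&(abs(Z[:,2])<8),2),("or fence",(Z[:,1]>-120)&(Z[:,1]<-90)&(abs(Z[:,0])<9)&(Z[:,2]>7)&(Z[:,2]<25),0)):
    P=Z[c]
    if len(P)>5: print(nm,len(P),"face",np.percentile(P[:,i],[10,50,90]).round(1),"y",np.percentile(P[:,1],[1,99]).round(1))
sh(Q); print("w6"); sh(np.load("Q6.npy"))
for n in("scene0","side0"): print(n); sh(((np.load(n+".npy")-T0)@RT).reshape(-1,3))
E
```

```text
clock: 10.83
eef_pos: [773.2, 48.0, 123.9]
tcp_rot: [-2.554, -0.002, 1.869]
contact_force: [0.2, 0.5, -1.8]
opening: 0.383
grasp_force: 40.5
[ 0.108  1.056  0.712 -0.112  1.951 -0.202] [773.22720735  47.99884184 123.93140683] [-2.55376450e+00 -1.99031648e-03  1.86879558e+00]
anvil 1367 face [1.5 2.  2.4] y [-26.   9.]
anv fence 1919 face [-5.1 -4.1 -3.2] y [-26.   11.4]
or fence 142 face [-5.6 -4.6 -3.7] y [-113.7  -98.9]
w6
orest 831 face [-5.2  1.9  2.5] y [-113.1  -99.4]
or fence 685 face [-5.3 -4.4 -3.6] y [-113.9  -99.1]
scene0
anvil 154 face [-2.1  1.4  4. ] y [-25.4  17.9]
anv fence 64 face [-5.3 -2.6  0.5] y [-27.2  16.8]
orest 79 face [-4.4  0.9  3.8] y [-115.2  -98. ]
or fence 33 face [-5.7 -3.  -2. ] y [-116.3  -99.1]
side0
anvil 49 face [-0.3  1.2  3. ] y [-23.6  15.2]
anv fence 26 face [-3.9 -3.3 -2.8] y [-20.5   6.3]
orest 71 face [-6.4 -0.4  2.6] y [-113.8  -95.1]
or fence 22 face [-8.  -4.2 -3. ] y [-114.7  -93.3]
```

View pics/w7.png

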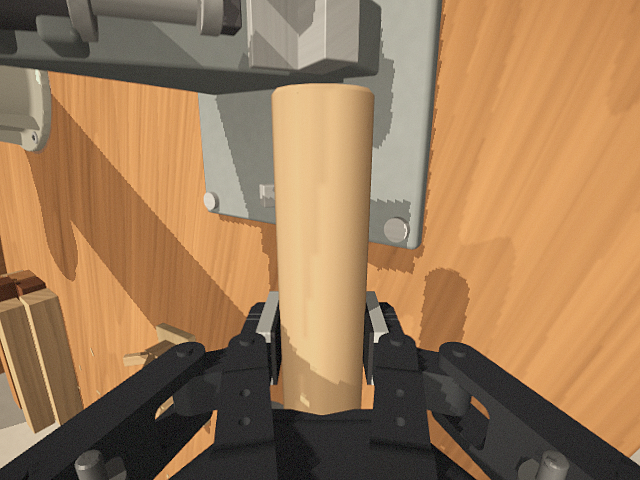

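The anvil face sits at z≈+2.0 and the fence at x≈−4.2, the same at both supports, so the yaw is right and T shifts by −4.6 mm along EX and about −2 mm along y. Next I'll fit the held handle in that frame from the same view; its butt is at (323,90).

```bash
cat >> h.py <<'E'
T0=T0-4.6*EX-1.9*EY
from scipy.optimize import least_squares
def handle(W,s):
    M=R.from_euler("xyz",s["tcp_rot"]).as_matrix(); L=(W-s["eef_pos"])@M
    m=(abs(L[...,1])<19)&(L[...,2]>-56)&(L[...,2]<-28)&(L[...,0]>20)&(L[...,0]<100)
    Q=(W[m]-T0)@RT
    c=np.median(Q,0)
    g=lambda p:np.hypot(Q[:,0]-p[0]-p[2]*(Q[:,1]-c[1]),Q[:,2]-p[1]-p[3]*(Q[:,1]-c[1]))-17
    v=(s["eef_pos"]-33.5*M[:,2]-T0)@RT
    o=least_squares(g,[v[0],v[2],0,0],loss="soft_l1",f_scale=.5).x
    b=np.percentile(Q[:,1],99.7)
    print("n",m.sum(),"butt y",b.round(1),"axis x,z at butt",(o[0]+o[2]*(b-c[1])).round(1),(o[1]+o[3]*(b-c[1])).round(1),"at origin",(o[0]+o[2]*(b-88-c[1])).round(1),(o[1]+o[3]*(b-88-c[1])).round(1),"slopes",o[2:].round(3),"predicted from tool",v.round(1))
    print("tool axes in trough: x",(M[:,0]@RT).round(3),"y",(M[:,1]@RT).round(3),"z",(M[:,2]@RT).round(3))
E
python3 - <<'E'
from h import *
handle(np.load("w7.npy"),r.sense())
E
```

```text
n 21162 butt y -52.0 axis x,z at butt 114.7 39.0 at origin 114.8 38.9 slopes [-0.     0.002] predicted from tool [ 115.5 -143.2   39.5]
tool axes in trough: x [-0.002  1.     0.002] y [ 0.443  0.002 -0.896] z [-0.896 -0.001 -0.443]
```

```bash

python3 -m inch '[[0,0,0,0,0,0.88,1],[0,0,0,0,0,0.88,1],[0,0,0,0.8,0,0,1],[0,0,0,0.8,0,0,1],[0,0,0,0.6,0,0,1],[0,0,0,0.44,0,0,1],[0,0,0,0,0,0,1],[0,0,0,0,0,0,1]]'
python3 - <<'E'
from h import *
f=grab_frame("wrist"); s=log(); save(f,"w8.png"); W=cloud(f); np.save("w8.npy",W)
print(s["qpos"].round(3)); handle(W,s)
Z=((W-T0)@RT).reshape(-1,3)
for a,b in ((-30,-5),(-5,10)):
  c=(Z[:,1]>a)&(Z[:,1]<b)&(Z[:,0]>3)&(Z[:,0]<32)&(abs(Z[:,2])<5); print("anvil",c.sum(),np.median(Z[c,2]) if c.any() else 0, np.percentile(Z[c,1],1) if c.any() else 0)
c=(Z[:,1]>8)&(Z[:,1]<32)&(Z[:,0]>8)&(Z[:,0]<30)&(Z[:,2]>5)&(Z[:,2]<30); print("stop",c.sum(),np.percentile(Z[c],[2,25,50,75,98],axis=0).round(1).tolist() if c.any() else 0)
E
```

```text
clock: 11.55
eef_pos: [731.7, 100.5, 86.3]
tcp_rot: [-2.55, 0.0, 1.868]
contact_force: [0.3, 0.2, -1.5]
opening: 0.379
grasp_force: 40.5
[ 0.168  1.02   0.87  -0.075  1.84  -0.126]
n 20854 butt y 10.5 axis x,z at butt 74.8 18.3 at origin 74.8 18.4 slopes [-0.    -0.001] predicted from tool [ 75.3 -79.4  18.7]
tool axes in trough: x [-0.001  1.    -0.   ] y [ 0.439  0.    -0.898] z [-0.898 -0.001 -0.439]
anvil 0 0 0
anvil 0 0 0
stop 619 [[8.4, 19.5, 7.1], [15.3, 19.7, 16.4], [21.6, 20.0, 23.7], [27.1, 24.6, 27.5], [29.9, 31.4, 27.8]]
```

View pics/w8.png

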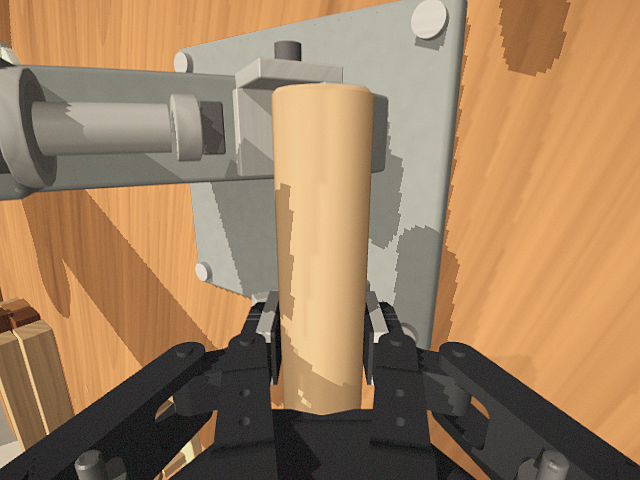

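The handle is lined up outside the anvil: butt at (323,90), the end stop at (290,70) measuring y≈19.7, and the die at (210,125). I'll slide it in under the die.

```bash

python3 -m inch '[[0,0,0,0,-0.2,0.4,1],[0,0,0,0,-0.2,0.4,1],[0,0,0,0,-0.2,0.4,1],[0,0,0,0,-0.2,0.4,1],[0,0,0,0,-0.2,0.4,1],[0,0,0,0,0,0,1],[0,0,0,0,0,0,1]]'
python3 - <<'E'
from h import *
f=grab_frame("wrist"); s=log(); save(f,"w9.png"); W=cloud(f)
print(s["qpos"].round(3),s["contact_force"]); handle(W,s)
E
```

```text
clock: 12.18
eef_pos: [685.0, 84.4, 58.4]
tcp_rot: [-2.548, 0.0, 1.865]
contact_force: [0.5, -0.2, -1.3]
opening: 0.382
grasp_force: 40.5
[ 0.16   0.962  1.054 -0.076  1.714 -0.123] [-0.31115847  0.08965876 -0.95807643]
n 21828 butt y 19.8 axis x,z at butt 18.2 18.8 at origin 18.3 18.7 slopes [-0.001  0.002] predicted from tool [ 19.1 -80.2  19.2]
tool axes in trough: x [ 0.  1. -0.] y [ 0.438 -0.001 -0.899] z [-0.899  0.    -0.438]
```

```bash

python3 -m inch '[[0,0,0,0.16,0,0,1],[0,0,0,0.16,0,0,1],[0,0,0,0,0,0,1],[0,0,0,0,0,0,1]]'
python3 -m inch '[[0,0,0,0.04,0,0,1],[0,0,0,0,0,0,1],[0,0,0,0,0,0,1]]'
```

```text
clock: 12.57
eef_pos: [682.4, 93.5, 58.0]
tcp_rot: [-2.548, -0.0, 1.867]
contact_force: [-0.6, -0.8, -1.6]
opening: 0.386
grasp_force: 40.5
clock: 12.82
eef_pos: [682.0, 94.0, 58.0]
tcp_rot: [-2.548, 0.0, 1.866]
contact_force: [0.4, -0.9, -1.3]
opening: 0.382
grasp_force: 40.5
```

```bash

python3 -m inch '[[0,0,0,0.03,0.03,0.04,1],[0,0,0,0,0,0,1],[0,0,0,0,0,0,1]]'
```

```text
clock: 13.07
eef_pos: [681.8, 94.6, 56.7]
tcp_rot: [-2.548, -0.0, 1.866]
contact_force: [0.6, -0.4, -2.5]
opening: 0.387
grasp_force: 40.5
```

```bash

python3 -m inch '[[0,0,0,0.04,0,0,1],[0,0,0,0,0,0,1],[0,0,0,0,0,0,1]]'
python3 -m inch '[[0,0,0,0.03,0,0,1],[0,0,0,0,0,0,1],[0,0,0,0,0,0,1]]'
python3 - <<'E'
from h import *
f=grab_frame("wrist"); s=log(); save(f,"w10.png"); W=cloud(f)
handle(W,s)
M=R.from_euler("xyz",s["tcp_rot"]).as_matrix(); L=((W-s["eef_pos"])@M)
Q=(W-T0)@RT; m=(abs(L[...,1])<14)&(abs(L[...,2]+48)<6)&(L[...,0]>60)&(L[...,0]<120)
print(np.histogram(Q[m][:,1],bins=np.arange(10,30,1)))
E
```

```text
clock: 13.32
eef_pos: [681.7, 95.0, 56.8]
tcp_rot: [-2.548, 0.001, 1.866]
contact_force: [0.3, -3.8, -1.6]
opening: 0.386
grasp_force: 40.5
clock: 13.57
eef_pos: [681.7, 95.0, 56.9]
tcp_rot: [-2.548, 0.002, 1.866]
contact_force: [1.0, -7.4, -1.9]
opening: 0.382
grasp_force: 40.4
n 24650 butt y 30.2 axis x,z at butt 17.5 16.9 at origin 17.2 17.8 slopes [ 0.004 -0.01 ] predicted from tool [ 18.  -69.3  18.1]
tool axes in trough: x [-0.001  1.    -0.002] y [ 0.438 -0.001 -0.899] z [-0.899 -0.002 -0.438]
(array([328, 313, 325, 324, 325, 333, 341, 323, 303, 319, 270, 255, 271,
       267, 270, 269, 270, 127,  91]), array([10, 11, 12, 13, 14, 15, 16, 17, 18, 19, 20, 21, 22, 23, 24, 25, 26,
       27, 28, 29]))
```

Contact with the end stop is at −7 N. I'll ease back a touch and let go.

```bash

python3 -m inch '[[0,0,0,-0.025,0,0,1],[0,0,0,0,0,0,0.5],[0,0,0,0,0,0,0.42],[0,0,0,0,0,0,0.42],[0,0,0,0,0,0,0.42],[0,0,0,0,0,0,0.42]]'
python3 - <<'E'
from h import *
f=grab_frame("wrist"); s=log(); save(f,"w11.png"); W=cloud(f)
handle(W,s); print(s["contact_force"],s["opening"])
cv2.imwrite("pics/m11.png",f["pixels"][...,::-1])
E
```

```text
clock: 14.12
eef_pos: [681.5, 96.1, 56.9]
tcp_rot: [-2.548, -0.0, 1.866]
contact_force: [-0.7, -0.6, 0.4]
opening: 0.582
grasp_force: 0.0
n 23847 butt y 31.2 axis x,z at butt 17.1 16.0 at origin 16.2 16.8 slopes [ 0.01  -0.009] predicted from tool [ 18.1 -68.3  18. ]
tool axes in trough: x [-0.  1.  0.] y [ 0.438  0.    -0.899] z [-0.899 -0.    -0.438]
[-0.67212039 -0.18479209 -0.23152611] 0.5758363879361635
```

View pics/m11.png

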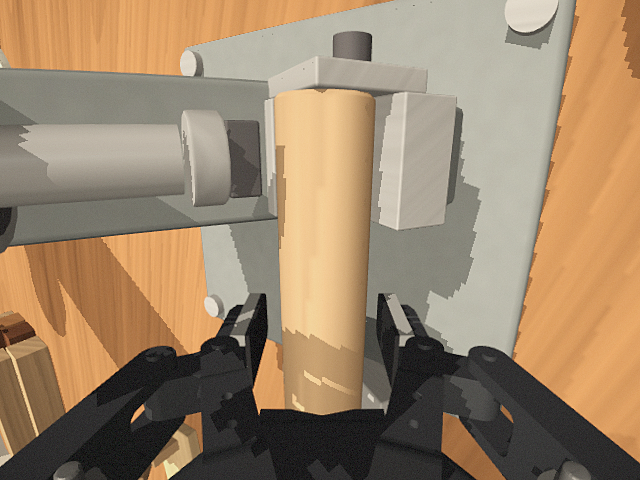

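The view shows the handle lying in the trough with its butt flush against the stop at (323,92) and the fingers clear on both sides. I'll withdraw along the tool axis, rise, and lean the hand the other way for the T-grip.

```bash

python3 -m inch '[[0,0,0,0,0,-0.4,0.42],[0,0,0,0,0,-0.8,0.42],[0,0,0,0,0,-1,0.42],[0,0,0,0,0,-1,0.42],[0,0,0,0,0,-1,0.42],[0,0,0,0,0,-1,0.42],[0,0,0,0,-0.5,-0.8,0],[0,0,0,0,-0.56,-0.83,0]]'
python3 -m inch '[[0,0,0,0,-0.56,-0.83,0],[0,0,0,0,-0.56,-0.83,0],[0,0,0,0,-0.56,-0.83,0],[0,0,0,0,-0.56,-0.83,0],[0,0,0,0,-0.56,-0.83,0],[0,0,0,0,-0.56,-0.83,0],[0,0,0,0,-0.4,-0.6,0],[0,0,0,0,0,0,0]]'
python3 -m inch '[[-0.036,0,0,0,0,0,0],[-0.036,0,0,0,0,0,0],[-0.036,0,0,0,0,0,0],[-0.036,0,0,0,0,0,0],[-0.036,0,0,0,0,0,0],[-0.036,0,0,0,0,0,0],[-0.036,0,0,0,0,0,0],[-0.036,0,0,0,0,0,0]]'
python3 -m inch '[[-0.036,0,0,0,0,0,0],[-0.032,0,0,0,0,0,0],[0,0,0,0,0,0,0],[0,0,0,0,0,0,0]]'
cat >> h.py <<'E'
def where(s,tgt=None):
    M=R.from_euler("xyz",s["tcp_rot"]).as_matrix(); p=(s["eef_pos"]-T0)@RT
    print("TCP in trough",p.round(1),"q",s["qpos"].round(3)); print("tool rotvec err to ram lean",(R.from_matrix(M).inv()*R.from_matrix(np.c_[RT[:,1],RT[:,0],-RT[:,2]])).as_rotvec().round(3))
    if tgt is not None: print("shift tool mm",(M.T@RT@(np.array(tgt)-p)).round(1))
E
python3 - <<'E'
from h import *
where(log(),(17,0,275))
E
```

```text
clock: 14.83
eef_pos: [752.4, 117.6, 213.9]
tcp_rot: [-2.547, -0.0, 1.866]
contact_force: [0.2, -0.1, -0.2]
opening: 0.845
grasp_force: 0.0
clock: 15.5
eef_pos: [752.4, 117.4, 386.9]
tcp_rot: [-2.555, 0.001, 1.866]
contact_force: [0.4, -0.3, 0.6]
opening: 1.0
grasp_force: 0.0
clock: 16.17
eef_pos: [751.7, 117.2, 382.6]
tcp_rot: [2.824, 0.0, 1.865]
contact_force: [-0.9, -0.8, -0.4]
opening: 0.997
grasp_force: 0.0
clock: 16.5
eef_pos: [750.4, 116.8, 380.8]
tcp_rot: [2.621, -0.001, 1.865]
contact_force: [0.8, 0.0, 0.2]
opening: 1.001
grasp_force: 0.0
TCP in trough [212.3 -68.4 247.9] q [ 0.109  0.202  1.581  0.123  0.849 -0.243]
tool rotvec err to ram lean [-0.003 -0.    -0.001]
shift tool mm [  68.3 -195.4  -26.5]
```

```bash

python3 -m inch '[[0,0,0,0.34,-0.97,-0.3,0],[0,0,0,0.34,-0.97,-0.3,0],[0,0,0,0.34,-0.97,-0.2,0],[0,0,0,0.34,-0.97,-0.2,0],[0,0,0,0.34,-0.97,-0.1,0],[0,0,0,0.34,-0.97,0,0],[0,0,0,0.34,-0.97,0,0],[0,0,0,0.34,-0.97,0,0]]' 
python3 -m inch '[[0,0,0,0,0,0,0],[0,0,0,0,0,0,0]]'
python3 - <<'E'
from h import *
f=grab_frame("wrist"); s=log(); save(f,"w12.png"); W=cloud(f); im=f["pixels"].astype(int)
where(s,(17,0,195))
Q=(W-T0)@RT
m=(Q[...,2]>236)&(Q[...,2]<254)&(abs(Q[...,0]-17)<40)&(abs(Q[...,1])<80)
P=Q[m]; print(m.sum(),np.percentile(P,[1,50,99],axis=0).round(1).tolist()); print(cv2.minAreaRect(P[:,:2].astype(np.float32)))
E
```

```text
clock: 17.17
eef_pos: [559.5, 130.1, 309.1]
tcp_rot: [2.618, 0.0, 1.866]
contact_force: [-0.0, 0.2, -0.5]
opening: 0.996
grasp_force: 0.0
clock: 17.33
eef_pos: [559.5, 130.1, 309.0]
tcp_rot: [2.618, 0.0, 1.867]
contact_force: [-0.4, -1.4, 0.5]
opening: 1.0
grasp_force: 0.0
TCP in trough [ 22.8  -0.5 275.2] q [ 0.194 -0.064  2.028  0.083  0.656 -0.154]
tool rotvec err to ram lean [ 0.002 -0.     0.001]
shift tool mm [ 0.5 -5.9 80.2]
4809 [[8.1, -46.0, 239.2], [17.0, 7.0, 244.7], [25.7, 49.3, 246.7]]
((16.847230911254883, 0.8510856628417969), (99.12007904052734, 18.11223602294922), 89.75962829589844)
```

View pics/w12.png

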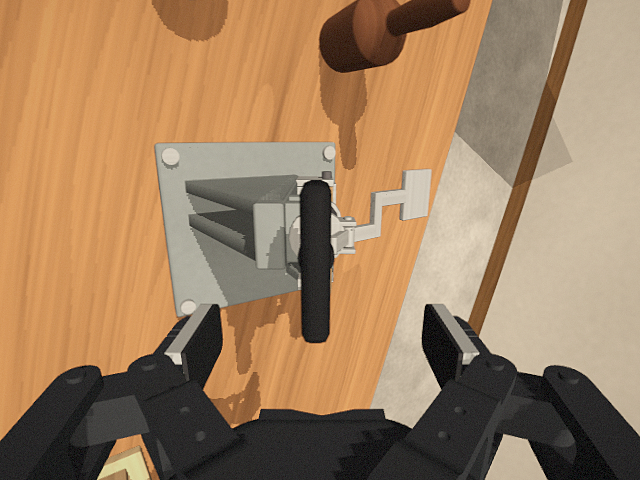

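The T-grip, running from (315,185) to (315,340), measures x=16.9, y=0.9, just as expected, and the tab is at (417,195). I'll go down and grip it.

```bash

python3 -m inch '[[0,0,0,0.04,-0.12,0.4,0.4],[0,0,0,0,-0.12,0.8,0.4],[0,0,0,0,0,0.8,0.4],[0,0,0,0,0,0.8,0.4],[0,0,0,0,0,0.4,0.4],[0,0,0,0,0,0,0.4]]' 
python3 -m inch '[[0,0,0,0,0,0,1],[0,0,0,0,0,0,1],[0,0,0,0,0,0,1],[0,0,0,0,0,0,1],[0,0,0,0,0,0,1],[0,0,0,0,0,0,1]]' 80
python3 -c "from h import *;where(log(),(17,0,195))"
```

```text
clock: 17.88
eef_pos: [592.2, 140.6, 233.3]
tcp_rot: [2.621, -0.0, 1.866]
contact_force: [0.3, 0.0, -0.1]
opening: 0.6
grasp_force: 0.0
clock: 18.38
eef_pos: [593.6, 141.0, 238.7]
tcp_rot: [2.611, 0.0, 1.866]
contact_force: [5.6, 2.9, 1.5]
opening: 0.201
grasp_force: 78.4
TCP in trough [ 17.4   0.3 196.3] q [ 0.204  0.08   2.058  0.099  0.477 -0.167]
tool rotvec err to ram lean [ 0.007  0.    -0.   ]
shift tool mm [-0.3 -0.4  1.3]
```

```bash

python3 -m inch '[[0,0,0,0,0,-0.3,1],[0,0,0,0,0,-0.4,1],[0,0,0,0,0,-0.4,1],[0,0,0,0,0,-0.4,1],[0,0,0,0,0,-0.28,1],[0,0,0,0,0,0,1],[0,0,0,0,0,0,1]]' 
python3 -c "from h import *;s=log();where(s,(17,0,195));print(s['contact_force']@RT)"
```

```text
clock: 18.97
eef_pos: [572.4, 134.6, 277.1]
tcp_rot: [2.61, 0.0, 1.865]
contact_force: [18.0, 6.9, -9.0]
opening: 0.2
grasp_force: 78.9
TCP in trough [ 17.4   0.4 240.6] q [ 0.199 -0.007  2.054  0.09   0.567 -0.158]
tool rotvec err to ram lean [ 0.008  0.    -0.   ]
shift tool mm [-0.4 -0.8 45.6]
[ 12.11834072   1.37550142 -17.42058368]
```

```bash

python3 -m inch '[[0,0,0,0,0,0.1,1],[0,0,0,0,0,0.1,1],[0,0,0,0,0,0,1],[0,0,0,0,0,0,1]]' 
python3 -c "from h import *;s=log();where(s,(17,0,195));print(s['contact_force']@RT)"
```

```text
clock: 19.3
eef_pos: [575.0, 135.4, 272.3]
tcp_rot: [2.611, 0.0, 1.865]
contact_force: [15.2, 6.5, -7.8]
opening: 0.201
grasp_force: 79.2
TCP in trough [ 17.4   0.4 235.1] q [ 0.2    0.003  2.055  0.091  0.556 -0.159]
tool rotvec err to ram lean [ 0.007  0.    -0.   ]
shift tool mm [-0.3 -0.7 40.1]
[ 10.35042823   1.82869517 -15.0307776 ]
```

```bash

python3 -m inch '[[0,0,0,0,0,0.06,1],[0,0,0,0,0,0,1],[0,0,0,0,0,0,1]]' 
python3 -c "from h import *;s=log();where(s,(17,0,195));print(s['contact_force']@RT)
f=grab_frame('scene');save(f,'s12.png');W=cloud(f);Q=W[180:212,350:390].reshape(-1,3);Q=Q[Q[:,2]>190];print(len(Q),Q.mean(0))"
```

```text
clock: 19.55
eef_pos: [575.3, 135.5, 271.8]
tcp_rot: [2.611, 0.0, 1.866]
contact_force: [6.2, 2.7, 3.3]
opening: 0.201
grasp_force: 81.4
TCP in trough [ 17.4   0.3 234.5] q [ 0.2    0.005  2.055  0.091  0.555 -0.159]
tool rotvec err to ram lean [ 0.007  0.    -0.   ]
shift tool mm [-0.3 -0.7 39.5]
[ 7.46142394  0.83250854 -0.49223963]
330 [690.48459633 195.89402544 236.74246691]
```

The sear has caught: the pull dropped to about 0 and the tab is 17 mm higher. I'll release the grip, back off, and locate the tab.

```bash

python3 -m inch '[[0,0,0,0,0,0,0.4],[0,0,0,0,0,0,0.4],[0,0,0,0,0,0,0.4],[0,0,0,0,0,0,0.4],[0,0,0,0,0,-0.5,0.4],[0,0,0,0,0,-0.9,0.4],[0,0,0,0,0,-0.9,0.4],[0,0,0,0,0,-0.9,0.4]]' 
python3 -m inch '[[0,0,0,0,0,-0.5,0.4],[0,0,0,0,0,0,0.4],[0,0,0,0,0,0,0.4],[0,0,0,0,0,0,0.4]]' 
python3 - <<'E'
from h import *
f=grab_frame("wrist"); s=log(); save(f,"w13.png"); W=cloud(f); where(s)
Q=(W-T0)@RT; G=np.c_[((W-T0)@EX).ravel(),((W-T0)@EY).ravel(),W[...,2].ravel()]
m=(G[:,0]>-10)&(G[:,0]<60)&(G[:,1]>-20)&(G[:,1]<70)&(G[:,2]>225)&(G[:,2]<250)
P=G[m]; print(m.sum(),np.percentile(P,[1,50,99],axis=0).round(1).tolist())
print(cv2.minAreaRect(P[:,:2].astype(np.float32)))
g=(Q[...,2]>255)&(Q[...,2]<300)&(abs(Q[...,0]-17)<20)&(abs(Q[...,1])<60); print("grip top z",np.percentile(Q[g][:,2],[50,95]) if g.any() else 0)
W=cloud(grab_frame("scene")); G=np.c_[((W-T0)@EX).ravel(),((W-T0)@EY).ravel(),W[...,2].ravel()]
m=(G[:,0]>-10)&(G[:,0]<60)&(G[:,1]>-20)&(G[:,1]<70)&(G[:,2]>225)&(G[:,2]<250); print("scene",m.sum(),cv2.minAreaRect(G[m][:,:2].astype(np.float32)),np.median(G[m],0))
E
```

```text
clock: 20.27
eef_pos: [534.1, 123.1, 338.2]
tcp_rot: [2.618, -0.0, 1.866]
contact_force: [0.1, 0.1, 0.4]
opening: 0.598
grasp_force: 0.0
clock: 20.6
eef_pos: [528.8, 121.4, 347.7]
tcp_rot: [2.618, -0.0, 1.866]
contact_force: [0.2, -0.2, -0.2]
opening: 0.601
grasp_force: 0.0
TCP in trough [ 13.1   0.5 324.2] q [ 0.188 -0.16   2.025  0.078  0.757 -0.15 ]
tool rotvec err to ram lean [-0.001 -0.     0.   ]
1552 [[-8.6, 4.8, 230.0], [24.0, 26.6, 236.3], [45.4, 47.8, 239.2]]
((18.487314224243164, 25.700294494628906), (56.84001541137695, 44.47356414794922), 0.8719293475151062)
grip top z [283.43029068 285.00525248]
scene 327 ((19.34724235534668, 26.859846115112305), (47.67572784423828, 58.805362701416016), 88.42937469482422) [ 27.58788864  24.6540571  236.75220408]
```

```bash

python3 -m inch '[[0.034,0,0,0,0,0,1],[0.034,0,0,0,0,0,1],[0.034,0,0,0,0,0,1],[0.034,0,0,0,0,0,1],[0.0307,0,0,0,0,0,1],[0,0,0,0,0,0,1]]' 
python3 -m inch '[[0,0,0,0.13,0.9,0,1],[0,0,0,0.13,0.9,0,1],[0,0,0,0.13,0.9,0,1],[0,0,0,0.13,0.9,0,1],[0,0,0,0.13,0.9,0,1],[0,0,0,0.13,0.9,0,1],[0,0,0,0.13,0.9,0,1],[0,0,0,0.12,0.86,0,1]]' 
python3 -m inch '[[0,0,0,0,0,0,1],[0,0,0,0,0,0,1],[0,0,0,0,0,0,1]]' 
python3 - <<'E'
from h import *
s=log(); d=s["eef_pos"]-T0; print("ex,ey",d@EX,d@EY,s["eef_pos"],s["tcp_rot"])
f=grab_frame("wrist"); save(f,"w14.png"); W=cloud(f)
G=np.c_[((W-T0)@EX).ravel(),((W-T0)@EY).ravel(),W[...,2].ravel()]
m=(G[:,0]>5)&(G[:,0]<60)&(G[:,1]>-20)&(G[:,1]<70)&(G[:,2]>225)&(G[:,2]<250)
P=G[m]; print(m.sum(),np.percentile(P,[1,50,99],axis=0).round(1).tolist())
L=(W-s["eef_pos"])@R.from_euler("xyz",s["tcp_rot"]).as_matrix(); g=(abs(L[...,1])<15)&(abs(L[...,0])<15)&(L[...,2]<0)&(L[...,2]>-40); print("tip z",np.percentile(L[g][:,2],99),np.median(L[g][:,0]))
E
```

```text
clock: 21.2
eef_pos: [531.0, 122.2, 346.5]
tcp_rot: [-3.135, -0.0, 1.866]
contact_force: [0.3, -0.3, -0.1]
opening: 0.002
grasp_force: 0.0
clock: 21.87
eef_pos: [693.5, 198.7, 347.6]
tcp_rot: [3.14, -0.0, 1.866]
contact_force: [-0.1, 1.0, 0.2]
opening: 0.001
grasp_force: 0.0
clock: 22.12
eef_pos: [692.0, 197.9, 348.0]
tcp_rot: [3.141, -0.0, 1.866]
contact_force: [-0.1, 0.8, 0.4]
opening: 0.003
grasp_force: 0.0
ex,ey 27.60016771773479 26.142002250658784 [691.95966968 197.88127627 348.00614329] [ 3.14138133e+00 -3.25026059e-05  1.86600948e+00]
2414 [[5.9, 4.6, 233.0], [28.6, 27.0, 236.7], [46.5, 47.6, 239.7]]
tip z -17.484318574770388 9.457807712401692
```

```bash

python3 -m inch '[[0,0,0,0,0,0.96,1],[0,0,0,0,0,0.96,1],[0,0,0,0,0,0.96,1],[0,0,0,0,0,0.96,1],[0,0,0,0,0,0.9,1],[0,0,0,0,0,0,1]]' 
python3 -m inch '[[0,0,0,0,0,0.3,1],[0,0,0,0,0,0.3,1],[0,0,0,0,0,0.3,1],[0,0,0,0,0,0.3,1],[0,0,0,0,0,0,1]]' 
python3 -m inch '[[0,0,0,0,0,0.25,1],[0,0,0,0,0,0,1],[0,0,0,0,0,0,1]]'
```

```text
clock: 22.67
eef_pos: [689.8, 197.1, 225.8]
tcp_rot: [-3.136, -0.0, 1.866]
contact_force: [-0.3, 0.1, -0.1]
opening: -0.006
grasp_force: 0.0
clock: 23.08
eef_pos: [692.7, 198.1, 199.5]
tcp_rot: [3.141, -0.0, 1.866]
contact_force: [0.8, 0.3, 0.8]
opening: 0.003
grasp_force: 0.8
clock: 23.33
eef_pos: [693.2, 198.3, 194.1]
tcp_rot: [3.14, 0.0, 1.866]
contact_force: [1.8, 0.1, 2.2]
opening: -0.0
grasp_force: 0.9
```

```bash

python3 -m inch '[[0,0,0,0,0,-0.4,1],[0,0,0,0,0,-1,1],[0,0,0,0,0,-1,1],[0,0,0,0,0,-1,1],[0,0,0,0,0,-1,1],[0,0,0,0,0,-1,1],[0,0,0,0,0,-1,1],[0,0,0,0,0,0,1]]'
python3 - <<'E'
from h import *
f=grab_frame("scene"); save(f,"s15.png"); W=cloud(f)
w=cloud(grab_frame("wrist"))
for V in (W,w):
    Q=((V-T0)@RT).reshape(-1,3); g=(Q[:,2]>225)&(Q[:,2]<310)&(abs(Q[:,0]-17)<8)&(abs(Q[:,1])<40)
    print("grip z",g.sum(),np.percentile(Q[g][:,2],[50,90]) if g.any() else 0)
    G=np.c_[((V-T0)@EX).ravel(),((V-T0)@EY).ravel(),V[...,2].ravel()]; m=(abs(G[:,0]-28)<12)&(abs(G[:,1]-26)<12)&(G[:,2]>200)&(G[:,2]<250); print("tab",np.median(G[m],0) if m.any() else 0)
    h=(Q[:,1]>-90)&(Q[:,1]<-30)&(Q[:,0]>2)&(Q[:,0]<36)&(Q[:,2]>15)&(Q[:,2]<40); P=Q[h]
    if len(P)>20:
        o=least_squares(lambda p:np.hypot(P[:,0]-p[0]-p[2]*(P[:,1]+60),P[:,2]-p[1]-p[3]*(P[:,1]+60))-17,[17,17,0,0],loss="soft_l1").x; print("handle",len(P),o.round(3))
cv2.imwrite("pics/m15.png",cv2.resize(f["pixels"][130:330,240:440,::-1],None,fx=3,fy=3,interpolation=cv2.INTER_CUBIC))
E
```

```text
clock: 24.0
eef_pos: [694.4, 198.7, 361.5]
tcp_rot: [3.132, 0.0, 1.866]
contact_force: [1.5, -1.1, 0.8]
opening: 0.0
grasp_force: 0.0
grip z 150 [244.48634508 247.03088978]
tab [ 27.64246052  25.66574711 221.16195218]
handle 273 [ 1.8139e+01  1.6028e+01 -3.0000e-03 -1.0000e-03]
grip z 1552 [244.76957547 245.86145807]
tab [ 28.09525647  26.22317354 220.02582694]
handle 989 [ 1.6469e+01  1.6510e+01  4.0000e-03 -1.0000e-03]
```

View pics/m15.png

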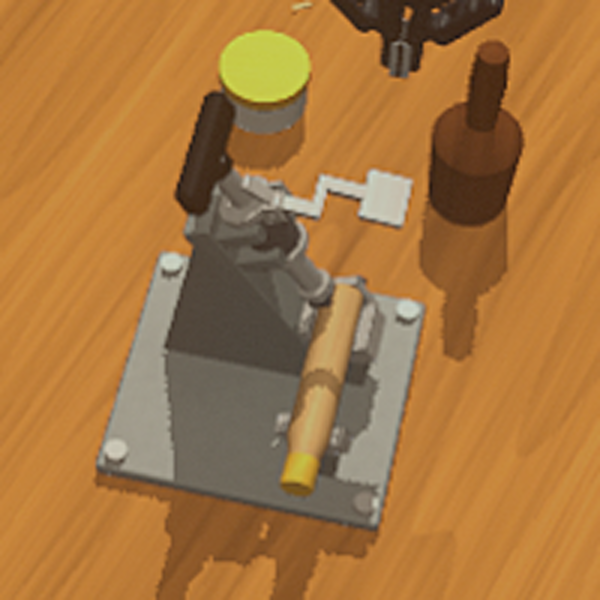

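The ram is down, with the T-grip back at z≈246 and the tab at 220 mm. In the picture the handle still lies in the trough, from (345,290) to (300,475), and the robot is clear. I'll hand it in.

```bash
python3 -m inch '[[0,0,0,0,0,0,1],[0,0,0,0,0,0,1],[0,0,0,0,0,0,1],[0,0,0,0,0,0,1],[0,0,0,0,0,0,1],[0,0,0,0,0,0,1]]'; python3 -c "from rig import r;print(r.sign_off())"
```

```text
clock: 24.6
eef_pos: [692.7, 198.2, 353.7]
tcp_rot: [3.141, -0.0, 1.866]
contact_force: [-0.2, 0.2, -0.1]
opening: -0.0
grasp_force: 0.0
the job is handed in; nothing more can be done
None
```

I handed the job in at 24.6 s of the 64 s: the handle was loaded against the end stop, and the ram was cocked, caught by the sear and fired. The last measurements showed the handle in place, the ram down and the lever back, but I did not see the mark itself and the hand-in returned no verdict.

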